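Push a tested module through the gravity flap into the catch bin

TASK

With your fingertips, push the small aluminium module along the feed tray, through the hanging yellow flap and on over the sill behind it, until it drops and lies flat on the floor of the black catch bin; then draw the fingers back out so that the flap swings fully shut behind it. Only push the module, never pick it up, and leave the multimeter, pliers, spool and jar where they are.

Things in the scene. Friction and masses are not known exactly. Their poses are not given: they have to be found in the camera images.
- station: Fixed feed tray with black catch bin. Origin on the bench on the centre line under the closed flap; +x is the feed direction, y across, z up. Tray deck: top 24 mm above the bench, x = -225 to +10 mm (sill edge), 170 mm wide. Two steel guides, 12 mm high above the deck, narrow like a funnel from 150 mm apart at x = -210 to 60 mm at x = -35 and stay so to x = -5.
- flap (a joint): Yellow flap's angle (rad): 0 hangs shut, grows as its lower edge swings into the bin (station +x), stop 1.45; never swings towards the tray. 60 g, falls shut by itself. The module, pushed on, opens it to about 0.9. It turns about a line across the station, x = 0, 84 mm above the bench. Plate 126 mm wide, 3 thick, 28 to 48 mm above the bench when shut.
- flap_edge (a point): Middle of the flap's lower edge, 56 mm from its turning line; moves with it. Above the plate only two 12 mm ears at the sides reach up to stub pins in the walls: the 102 mm gap between them is open to the top, no bar crosses it, so shut fingers pointing down can follow the module up to 30 mm past the flap line, the flap resting on them.
- sill (a point): Middle of the sill edge, where the deck ends (station x = +10 mm, 24 mm above the bench); beyond it the floor is 21 mm lower. The module stays propped on the sill until its rear edge has been pushed past this point.
- bin_floor (a point): Middle of the bin floor, 3 mm above the bench, 77 mm past the flap (station x). The bin is open on top, 132 mm wide inside (y), from the sill edge at station x = +10 to the end wall at x = +145 mm. Walls 6 mm thick, 60 mm high; beside the flap (x = -11 to +19) the side walls rise to 92 mm.
- module: Loose aluminium module, 80 x 50 x 24 mm, about 0.2 kg, black label and green lamp on top. Origin at the centre of its underside, x along its 80 mm length, z up. It starts flat on the tray deck between the guides, its x axis roughly along station +x, slightly turned and off centre.
- meter: Loose red multimeter, 150 x 75 x 35 mm, lying on the bench; origin at the centre of its underside, x along its length. Leave alone.
- pliers: Loose pliers with red handles, 150 x 60 x 14 mm, lying on the bench; origin on the bench under the pivot, jaws to +x. Leave alone.
- spool: Loose green spool standing upright, 56 mm wide, 50 mm high; origin at the centre of its underside. Leave alone.
- jar: Loose amber flux jar with black cap, 44 mm wide, 60 mm high; origin at the centre of its underside. Leave alone.
Things that resemble listed ones, but are neither listed nor needed, are in the scene too. Several things have the shape of the module; the one meant has the colours described above.

How it is judged:
On the way, in this order (a step that is already met when the one before it is completed fails the run):
1. the module has pushed the flap open and is in the doorway (value of joint flap above 0.6 rad and x of module in the frame of station between -0.04 and 0.042 m), for 0.05 s.
2. the module has dropped off the sill and lies flat on the bin floor (x of module in the frame of station between 0.046 and 0.12 m and z of module in the frame of station below 0.009 m and angle between module's own z axis and vertical below 0.1 rad), for 0.1 s.
At the end, for the whole second after the job is handed in: The module lies flat (within 0.1 rad) and still on the bin floor, its origin under 9 mm above the bench and between 46 and 120 mm past the flap; the flap hangs shut (under 0.06 rad) (all of step 2 and value of joint flap below 0.06 rad and linear speed of module below 0.02 m/s); the robot touches nothing.
It fails at once if the module is lifted more than 10 mm off the tray (z of module in the frame of station above 0.034 m).
It fails at once if the multimeter is moved by more than 20 mm (distance of meter from where it was at the start of the episode above 0.02 m).
It fails at once if the pair of pliers is moved by more than 20 mm (distance of pliers from where it was at the start of the episode above 0.02 m).
It fails at once if the spool is moved by more than 20 mm (distance of spool from where it was at the start of the episode above 0.02 m).
It fails at once if the jar is moved by more than 20 mm (distance of jar from where it was at the start of the episode above 0.02 m).
It also fails if it takes over 40 s, if anything falls off the work surface, if the arm or the gripper's body presses on something with over 40 N, if the wrist force passes 120 N, or if a joint passes its speed limit or range.

ROBOT

A 7-joint arm with a two-finger parallel gripper is mounted at the origin on the work surface. World frame = base frame: x ahead of the robot, y to its left, z up, the work surface at z = 0. Lengths are in m, angles in rad, forces in N, time in s.
With the tool pointing down it reaches from about 0.425 to 0.95 m from the base axis. Payload 4.7 kg.
Tool frame: the origin (TCP) lies at the very end of the fingers, on their centre line; the grasp point (between the pads) lies 19 mm behind it; z points along the fingers, y is the line along which they close (so a half turn about z gives the same grasp; the last joint's range is limited). The gripper opens to 85 mm and grips with 20 to 120 N. Pads are 22 mm wide; open, the fingers measure 114 mm over their backs; the gripper's body (76 mm by 85 mm) begins 54 mm behind the grasp point. The pads swing forward as they close: fully open they stand 13 mm farther back than shut.
Start: joints at [1.098, 0.469, -0.049, 1.532, 0.024, 1.141, -0.082], TCP at [0.29, -0.61, 0.231] pointing down, gripper open.
Joint ranges: [-2.59, 2.59], [-0.33, 1.99], [-1.39, 1.29], [0.1, 2.45], [-1.04, 4.18], [0.21, 1.99], [-2.66, 2.66]. Speed limits (rad/s): [2.57, 2.57, 3.14, 3.14, 3.14, 3.14, 3.14].

INTERFACE

Orientations are given as a unit quaternion [w, x, y, z].
In Python, from cell import arm gives the robot as it stands. The module is installed in compiled form; this text tells all that it offers.
- The arm moves only by the tool play_rows, never from a script. Its argument "steps" is a list of rows, each an object of numbers: "grip": the opening, from -1 (shut) to 1 (fully open); "x", "y", "z": the shift along the tool's x, y, z as a fraction of full scale; "rx", "ry", "rz": the turn, a rotation vector about the tool's x, y, z as a fraction of full scale. A call has 1 to 5 rows; each row shifts and turns the commanded pose from where the row before left it, along the tool's axes as they then stand; what a row does not reach is not made up. Full scale, the value 1, is 10 cm for a shift and pi/2 rad for a turn. A row lasts 1/8 s, in which the tool goes at most 62.5 mm and 10.7 degrees, less where a joint would pass 70% of its speed; a pose out of reach is approached as far as the arm can. A call with a number of a shift or a turn outside -1 to 1 is refused whole. A call with a gripper value outside its range is refused whole. The fingers move at their own pace and stop on an object; "squeeze" is the grip in N (left out, the last holds). Time passes only in rows, so rows that do not move let the fingers close. It gives the time, the measured TCP pose, the force, the opening and the grip force at its end, in the units of the state.
- arm.state(): the state, without advancing time (a new reading comes with each control period).
- arm.camera(name): name is "scene" or "top" or "wrist"; returns the picture (420x560x3 uint8, blue, green, red); there is no depth.
- arm.camera_model(name): a dict with "mtx" (3x3 intrinsics, pixels), "k1" (the pictures are not rectified: a ray, as slopes to the right and down, at radius r is drawn at 1 + k1 r^2 times it, then the intrinsics apply), "origin" and "rotation" of the camera in the world. Camera axes: x right, y down, z forward; pixel columns grow to the right and rows downward; lengths in m; the calibration is good to about 2 mm. A picture is of the moment at which its call begins: read the wrist's pose just before it. camera_model takes no time and is no camera call; for the wrist camera it gives the pose at the moment of the call.
- arm.hand_in(): hands the job in; it is judged then, once.
The state is a dict: "clock": time; "joint_pos": joint angles; "qvel": joint speeds; "tau": joint torques, N m; "tool_pos": TCP position; "tool_rot": TCP orientation; "ft_force": force on the tool from outside, world axes, zero at the start; "wrist_torque": the same for the moment, N m; "grip_width": finger opening in m; "finger_force": force on a finger pad.
Only numpy, scipy, OpenCV 4.12 (cv2) and the standard library are available. Lean on these libraries where they do the work, as an engineer would, in place of code of your own. Each camera call takes 0.05 s, during which the arm holds its last target. There are 200 camera calls.

## Working session

There is one attempt and no reset: what is moved stays moved. The work goes in short steps, Python scripts to look and compute and a tool call to move; the robot and the scene stay as the last step left them, time stands still between calls to the robot, and variables do not carry over. Pictures are saved under pics/ and viewed, at most 10 in all, crops included, and the job is handed in when it is done.

Besides the shell and the picture viewer there is one more tool, called after ">>>" by a JSON object that holds its "method" and its "body", one argument or row to a line. play_rows: Moves the arm, as the interface text tells. Shift numbers are shares of 10 cm and turn numbers shares of pi/2 rad, none past 1 either way. Its arguments: {"type":"object","properties":{"steps":{"type":"array"},"squeeze":{"type":"number"}},"required":["steps"]}

```bash
mkdir -p pics
cat > h.py <<'E'
from cell import arm
import cv2, numpy as np
def snap(n,f):
    im=arm.camera(n); cv2.imwrite('pics/'+f,im); return im
def ray(n,u,v,m=None):
    m=m or arm.camera_model(n); K=np.array(m['mtx']); k=m['k1']
    d=np.linalg.inv(K)@[u,v,1]; p=d[:2].copy(); q=p.copy()
    for _ in range(30): q=p/(1+k*(q@q))
    R=np.array(m['rotation'])
    return np.array(m['origin']),R@np.r_[q,1]
def onz(n,u,v,z,m=None):
    o,d=ray(n,u,v,m); return o+d*(z-o[2])/d[2]
def tri(n1,p1,n2,p2):
    (o1,d1),(o2,d2)=ray(n1,*p1),ray(n2,*p2)
    s=np.linalg.lstsq(np.c_[d1,-d2],o2-o1,rcond=None)[0]
    a,b=o1+d1*s[0],o2+d2*s[1]; return (a+b)/2,np.linalg.norm(a-b)
E
python3 - <<'E'
from h import *
a=snap('scene','s0.png');b=snap('top','t0.png')
print(arm.state())
for n in('scene','top'):print(arm.camera_model(n))
E
```

```text
{'clock': 0.1, 'joint_pos': array([ 1.09811107,  0.46937934, -0.04859548,  1.53354448,  0.02411384,
        1.14100199, -0.08228243]), 'qvel': array([ 0.00041793, -0.00327296,  0.0004668 , -0.00320402,  0.00039288,
        0.00022838,  0.00123625]), 'tau': array([ 1.53312954e-03, -5.11515856e+01, -4.65319748e-02, -2.38389874e+01,
        1.08071623e-02,  4.33813213e-03,  2.79950279e-05]), 'tool_pos': array([ 0.28960948, -0.60914881,  0.23036656]), 'tool_rot': array([-8.43455895e-04,  9.75476561e-01,  2.20101604e-01, -2.27235796e-04]), 'ft_force': array([-0.35102461,  0.0601479 ,  0.35274218]), 'wrist_torque': array([ 0.02688023, -0.00580806,  0.04403685]), 'finger_force': 0.0, 'grip_width': 0.08520016604784957}
{'mtx': array([[431.62875497,   0.        , 278.60452513],
       [  0.        , 431.62875497, 205.80723104],
       [  0.        ,   0.        ,   1.        ]]), 'k1': -0.09262036768064535, 'origin': array([1.07424973, 0.34901142, 0.6908792 ]), 'rotation': array([-0.18517405,  0.46230958,  0.79810422, -0.33913137])}
{'mtx': array([[411.60838254,   0.        , 273.08932489],
       [  0.        , 411.60838254, 208.09770363],
       [  0.        ,   0.        ,   1.        ]]), 'k1': -0.008253621430115512, 'origin': array([0.53097162, 0.03307114, 1.03039598]), 'rotation': array([-0.00634408,  0.71502527, -0.6988748 ,  0.01651147])}
```

View pics/s0.png

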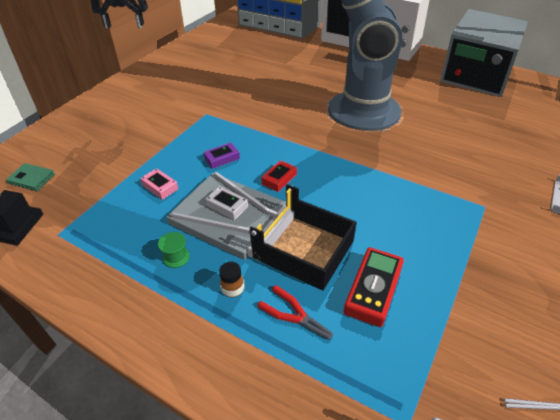

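View pics/t0.png

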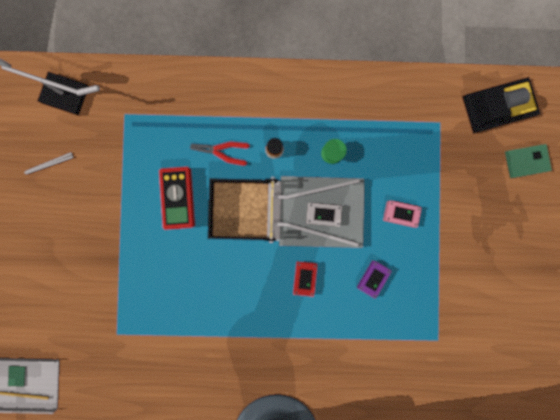

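Module candidates (top picture): silver with black label on the tray (324,214), red (306,279), purple (374,279) and pink (403,214). I choose the silver one on the tray, scene (228,202), and check it in a close crop with both views side by side.

```bash
sed -i "s/R=np.array(m\['rotation'\])/w,x,y,z=m['rotation']; R=Rotation.from_quat([x,y,z,w]).as_matrix()/; 1i from scipy.spatial.transform import Rotation" h.py
python3 - <<'E'
import cv2,numpy as np
a=cv2.imread('pics/t0.png')[165:255,200:380];b=cv2.imread('pics/s0.png')[165:290,160:360]
a=cv2.resize(a,None,fx=4.4,fy=4.4,interpolation=2)[:, :792];b=cv2.resize(b,None,fx=4,fy=4,interpolation=2)
cv2.imwrite('pics/tc.png',a);cv2.imwrite('pics/sc.png',b)
E
```

```text
(no output)
```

View pics/tc.png

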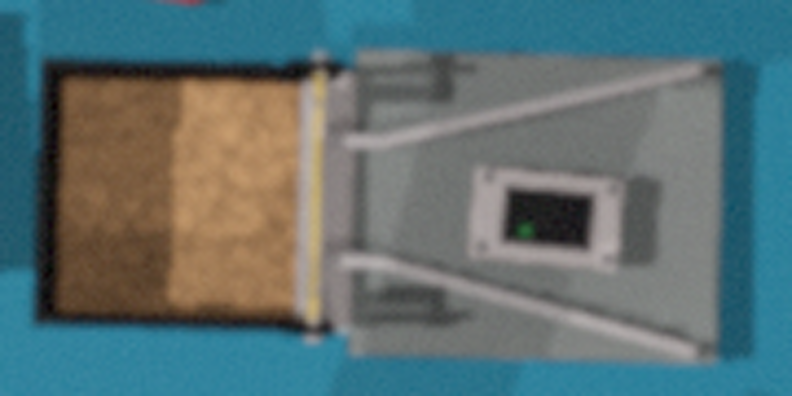

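View pics/sc.png

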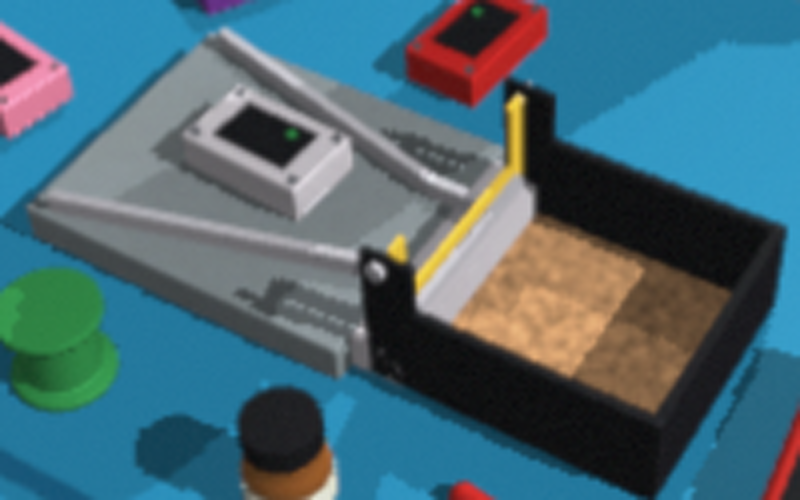

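The crops confirm it: a silver body with black label and green lamp (top 544,218 in the crop). Its long axis lies roughly along the tray. The pink, purple and red boxes lie on the mat outside.

Run:
```python
from h import *
np.set_printoptions(precision=4,suppress=True)
T=lambda u,v:(200+u/4.4,165+v/4.4); S=lambda u,v:(160+u/4,165+v/4)
tc=[(476,168),(624,182),(617,270),(470,255)];sc=[(297,190),(183,132),(238,86),(353,150)]
P=[]
for a,b in zip(tc,sc):
    p,e=tri('top',T(*a),'scene',S(*b));print(p,e);P.append(onz('top',*T(*a),.048))
P=np.array(P);print('mod top-only',P,P.mean(0))
d=P[0]+P[3]-P[1]-P[2];print('yaw',np.arctan2(d[1],d[0]))
for n,a,b in [('tray rear far',(722,62),(36,205)),('tray rear near',(717,360),(212,36)),('bin end far',(42,62),(660,424)),('bin end near',(38,322),(783,230))]:
    print(n,*tri('top',T(*a),'scene',S(*b)))
for n,a,z in [('rear far',(722,62),.024),('rear near',(717,360),.024),('be far',(42,62),.06),('be near',(38,322),.06),('guide f',(350,142),.036),('guide n',(345,261),.036)]:
    print(n,onz('top',*T(*a),z))
```

```text
[ 0.5764 -0.0641  0.0446] 0.0013589765751722462
[ 0.5703 -0.1448  0.0445] 0.0024083702892633077
[ 0.5223 -0.1425  0.0416] 0.0020213801917270888
[ 0.5284 -0.062   0.0344] 0.003127228990078211
mod top-only [[ 0.5766 -0.0644  0.048 ]
 [ 0.5709 -0.1452  0.048 ]
 [ 0.5229 -0.1422  0.048 ]
 [ 0.5293 -0.062   0.048 ]] [ 0.5499 -0.1034  0.048 ]
yaw 1.4957982908629173
tray rear far [ 0.6385 -0.2014  0.0201] 0.006971267602428566
tray rear near [ 0.4723 -0.2031  0.0166] 0.004295886311390562
bin end far [0.6277 0.1722 0.0555] 0.0013283465870152517
bin end near [0.4873 0.1717 0.0538] 0.003566738709758183
rear far [ 0.6403 -0.2034  0.024 ]
rear near [ 0.4739 -0.2031  0.024 ]
be far [0.6275 0.1709 0.06  ]
be near [0.4883 0.1692 0.06  ]
guide f [0.5899 0.0041 0.036 ]
guide n [0.5244 0.0054 0.036 ]
```

>>> {"method": "play_rows", "body": {
  "steps": [
    {"grip": -1,"rz": -0.1},
    {"grip": -1,"rz": -0.1},
    {"grip": -1,"rz": -0.1},
    {"grip": -1,"rz": -0.1},
    {"grip": -1,"rz": -0.1}
  ]
}}

```text
validation failed for argument at $.st...
```

>>> {"method": "play_rows", "body": {
  "steps": [
    {"grip": -1,"rz": -0.1},
    {"grip": -1,"rz": -0.118},
    {"grip": -1,"x": 0.5},
    {"grip": -1,"x": 0.5},
    {"grip": -1,"x": 0.5}
  ]
}}

```text
validation failed for argument at $.st...
```

```bash
cat >> h.py <<'E'
def st():
    s=arm.state(); w,x,y,z=s['tool_rot']; R=Rotation.from_quat([x,y,z,w]).as_matrix()
    print(s['clock'],s['tool_pos'].round(4),'yaw',np.arctan2(R[1,0],R[0,0]).round(4),'z',R[:,2].round(4),s['ft_force'].round(1),s['grip_width'].round(4)); return s
E
python3 -c "
from h import *
st();print(arm.state()['joint_pos'])"
```

```text
Traceback (most recent call last):
  File "h.py", line 20, in st
    print(s['clock'],s['tool_pos'].round(4),'yaw',np.arctan2(R[1,0],R[0,0]).round(4),'z',R[:,2].round(4),s['ft_force'].round(1),s['grip_width'].round(4)); return s
                                                                                                                                ^^^^^^^^^^^^^^^^^^^^^
AttributeError: 'float' object has no attribute 'round'
```

The refusal was probably over missing keys, so I'll give every key in each row.

>>> {"method": "play_rows", "body": {
  "steps": [
    {"grip": -1,"x": 0,"y": 0,"z": 0,"rx": 0,"ry": 0,"rz": -0.1},
    {"grip": -1,"x": 0,"y": 0,"z": 0,"rx": 0,"ry": 0,"rz": -0.1},
    {"grip": -1,"x": 0,"y": 0,"z": 0,"rx": 0,"ry": 0,"rz": -0.1},
    {"grip": -1,"x": 0,"y": 0,"z": 0,"rx": 0,"ry": 0,"rz": -0.1},
    {"grip": -1,"x": 0,"y": 0,"z": 0,"rx": 0,"ry": 0,"rz": -0.1}
  ]
}}

```text
clock: 0.72
tool_pos: [0.2897, -0.6093, 0.2307]
tool_rot: [-0.001, 0.816, 0.579, 0.0]
ft_force: [-0.5, -0.2, 0.3]
grip_width: 0.0003
finger_force: 0.0
```

```bash
sed -i "s/s\['grip_width'\].round(4)/round(s['grip_width'],4)/" h.py
python3 -c "
from h import *
st();print(arm.state()['joint_pos'])"
```

```text
0.725 [ 0.2897 -0.6093  0.2307] yaw 1.2344 z [-5.e-04  1.e-03 -1.e+00] [-0.5 -0.2  0.3] 0.0003
[ 1.21453788  0.47943786 -0.21791821  1.52527797  0.1093826   1.14996278
  0.63919923]
```

>>> {"method": "play_rows", "body": {
  "steps": [
    {"grip": -1,"x": 0,"y": 0,"z": 0,"rx": 0,"ry": 0,"rz": -0.107},
    {"grip": -1,"x": 0,"y": 0,"z": 0,"rx": 0,"ry": 0,"rz": -0.107},
    {"grip": -1,"x": 0.4,"y": 0.35,"z": 0,"rx": 0,"ry": 0,"rz": 0},
    {"grip": -1,"x": 0.4,"y": 0.35,"z": 0,"rx": 0,"ry": 0,"rz": 0},
    {"grip": -1,"x": 0.4,"y": 0.35,"z": 0,"rx": 0,"ry": 0,"rz": 0}
  ]
}}

```text
clock: 1.35
tool_pos: [0.3962, -0.4888, 0.2308]
tool_rot: [-0.0, 0.709, 0.705, 0.0]
ft_force: [-0.6, -0.5, -0.3]
grip_width: -0.0001
finger_force: 0.0
```

>>> {"method": "play_rows", "body": {
  "steps": [
    {"grip": -1,"x": 0.4,"y": 0.35,"z": 0,"rx": 0,"ry": 0,"rz": 0},
    {"grip": -1,"x": 0.4,"y": 0.35,"z": 0,"rx": 0,"ry": 0,"rz": 0},
    {"grip": -1,"x": 0.4,"y": 0.35,"z": 0,"rx": 0,"ry": 0,"rz": 0},
    {"grip": -1,"x": 0.4,"y": 0.35,"z": 0,"rx": 0,"ry": 0,"rz": 0},
    {"grip": -1,"x": 0.4,"y": 0.2,"z": 0,"rx": 0,"ry": 0,"rz": 0}
  ]
}}

```text
clock: 1.98
tool_pos: [0.5579, -0.289, 0.2308]
tool_rot: [-0.0, 0.709, 0.706, 0.0]
ft_force: [0.6, 0.4, 0.1]
grip_width: -0.0002
finger_force: 0.0
```

>>> {"method": "play_rows", "body": {
  "steps": [
    {"grip": -1,"x": 0.4,"y": 0,"z": 0,"rx": 0,"ry": 0,"rz": 0},
    {"grip": -1,"x": 0.4,"y": 0,"z": 0,"rx": 0,"ry": 0,"rz": 0},
    {"grip": -1,"x": 0,"y": 0,"z": 0,"rx": 0,"ry": 0,"rz": 0}
  ]
}}

```text
clock: 2.35
tool_pos: [0.5574, -0.2065, 0.2313]
tool_rot: [-0.001, 0.707, 0.708, 0.0]
ft_force: [0.1, -0.5, 0.6]
grip_width: -0.0001
finger_force: 0.0
```

```bash
python3 -c "
from h import *
st();print(arm.state()['joint_pos']);m=arm.camera_model('wrist');print(m);snap('wrist','w1.png')"
```

```text
2.35 [ 0.5574 -0.2065  0.2313] yaw 1.5723 z [-3.0e-04  1.7e-03 -1.0e+00] [ 0.1 -0.5  0.6] -0.0001
[ 0.62075967  0.37361869 -0.43929575  1.71240343  0.17369808  1.0950923
  0.12955893]
{'mtx': array([[364.99504939,   0.        , 274.48213167],
       [  0.        , 364.99504939, 208.85325194],
       [  0.        ,   0.        ,   1.        ]]), 'k1': 0.0016958175269359043, 'origin': array([ 0.55704476, -0.13584409,  0.37480372]), 'rotation': array([1.38229763e-01, 9.90399965e-01, 6.49613229e-04, 1.38951426e-04])}
```

View pics/w1.png

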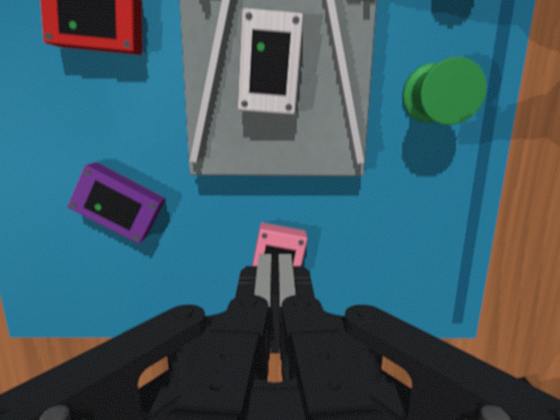

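The wrist view shows the module at (270,62) with its rear corners at about (238,108) and (296,113), and the tray's rear edge from (195,174) to (360,176). I check these against the first estimate.

```bash
python3 -c "
from h import *
for u,v,z in [(238,108,.048),(296,113,.048),(245,9,.048),(302,12,.048),(195,173,.024),(360,175,.024),(195,164,.036),(361,167,.036)]: print(u,v,onz('wrist',u,v,z).round(4))"
```

```text
238 108 [ 0.5255 -0.1416  0.048 ]
296 113 [ 0.5756 -0.1459  0.048 ]
245 9 [ 0.5335 -0.0649  0.048 ]
302 12 [ 0.5793 -0.0672  0.048 ]
195 173 [ 0.4796 -0.2026  0.024 ]
360 175 [ 0.6401 -0.2049  0.024 ]
195 164 [ 0.4828 -0.1919  0.036 ]
361 167 [ 0.6377 -0.1951  0.036 ]
```

>>> {"method": "play_rows", "body": {
  "steps": [
    {"grip": -1,"x": 0.23,"y": 0,"z": 0.4,"rx": 0,"ry": 0,"rz": 0},
    {"grip": -1,"x": 0,"y": 0,"z": 0.5,"rx": 0,"ry": 0,"rz": 0},
    {"grip": -1,"x": 0,"y": 0,"z": 0.5,"rx": 0,"ry": 0,"rz": 0},
    {"grip": -1,"x": 0,"y": 0,"z": 0.4,"rx": 0,"ry": 0,"rz": 0},
    {"grip": -1,"x": 0,"y": 0,"z": 0.2,"rx": 0,"ry": 0,"rz": 0}
  ]
}}

```text
clock: 3.02
tool_pos: [0.5556, -0.1896, 0.0287]
tool_rot: [-0.001, 0.71, 0.704, -0.001]
ft_force: [0.0, 0.3, 0.2]
grip_width: 0.0001
finger_force: 0.0
```

>>> {"method": "play_rows", "body": {
  "steps": [
    {"grip": -1,"x": 0.07,"y": 0,"z": 0,"rx": 0,"ry": 0,"rz": 0},
    {"grip": -1,"x": 0.07,"y": 0,"z": 0,"rx": 0,"ry": 0,"rz": 0},
    {"grip": -1,"x": 0.07,"y": 0,"z": 0,"rx": 0,"ry": 0,"rz": 0},
    {"grip": -1,"x": 0.07,"y": 0,"z": 0,"rx": 0,"ry": 0,"rz": 0},
    {"grip": -1,"x": 0.07,"y": 0,"z": 0,"rx": 0,"ry": 0,"rz": 0}
  ]
}}

```text
clock: 3.65
tool_pos: [0.5577, -0.1527, 0.032]
tool_rot: [0.001, 0.709, 0.705, 0.0]
ft_force: [-0.2, -1.4, 1.6]
grip_width: -0.0001
finger_force: 0.9
```

```bash
python3 -c "
from h import *
st()"
```

```text
3.65 [ 0.5577 -0.1527  0.032 ] yaw 1.5656 z [ 1.2e-03 -7.0e-04 -1.0e+00] [-0.2 -1.4  1.6] -0.0001
```

>>> {"method": "play_rows", "body": {
  "steps": [
    {"grip": -1,"x": 0.07,"y": 0.01,"z": 0,"rx": 0,"ry": 0,"rz": 0},
    {"grip": -1,"x": 0.07,"y": 0,"z": 0,"rx": 0,"ry": 0,"rz": 0},
    {"grip": -1,"x": 0.07,"y": 0,"z": 0,"rx": 0,"ry": 0,"rz": 0},
    {"grip": -1,"x": 0.07,"y": 0,"z": 0,"rx": 0,"ry": 0,"rz": 0},
    {"grip": -1,"x": 0.07,"y": 0,"z": 0,"rx": 0,"ry": 0,"rz": 0}
  ]
}}

```text
clock: 4.28
tool_pos: [0.5585, -0.1179, 0.0313]
tool_rot: [0.0, 0.709, 0.705, -0.0]
ft_force: [0.8, -2.4, 1.0]
grip_width: 0.0004
finger_force: 1.1
```

```bash
python3 -c "
from h import *
st();a=snap('wrist','w2.png');b=snap('top','t2.png')[165:255,200:380]
a=a[0:300,60:480];b=cv2.resize(b,(420,210),interpolation=2)
cv2.imwrite('pics/c2.png',np.vstack([a,b]))"
```

```text
4.275 [ 0.5585 -0.1179  0.0313] yaw 1.5653 z [ 0.e+00 -3.e-04 -1.e+00] [ 0.8 -2.4  1. ] 0.0004
```

View pics/c2.png

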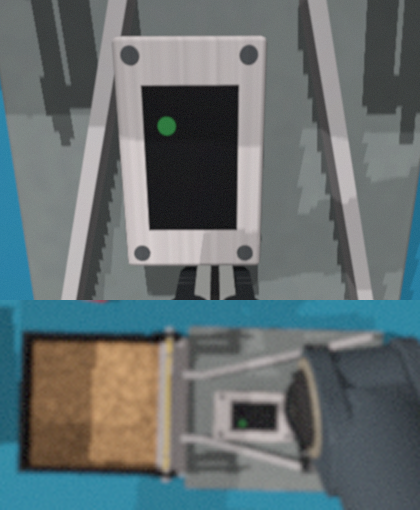

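The module is flush and straight in front of the fingers (crop 190,150). Its left nose corner is at the left guide, which will centre it, so I push on.

>>> {"method": "play_rows", "body": {
  "steps": [
    {"grip": -1,"x": 0.07,"y": 0,"z": 0.01,"rx": 0,"ry": 0,"rz": 0},
    {"grip": -1,"x": 0.07,"y": 0,"z": 0,"rx": 0,"ry": 0,"rz": 0},
    {"grip": -1,"x": 0.07,"y": 0,"z": 0,"rx": 0,"ry": 0,"rz": 0},
    {"grip": -1,"x": 0.07,"y": 0,"z": 0,"rx": 0,"ry": 0,"rz": 0},
    {"grip": -1,"x": 0.07,"y": 0,"z": 0,"rx": 0,"ry": 0,"rz": 0}
  ]
}}

```text
clock: 5.0
tool_pos: [0.5588, -0.0823, 0.0304]
tool_rot: [0.0, 0.709, 0.705, 0.0]
ft_force: [0.7, -3.0, 2.3]
grip_width: 0.0
finger_force: 1.3
```

```bash
python3 -c "
from h import *
st();a=snap('wrist','w3.png');b=snap('top','t3.png')[165:255,200:380]
a=a[0:300,60:480];b=cv2.resize(b,(420,210),interpolation=2)
cv2.imwrite('pics/c3.png',np.vstack([a,b]))"
```

```text
5.0 [ 0.5588 -0.0823  0.0304] yaw 1.5658 z [ 1.e-04  1.e-04 -1.e+00] [ 0.7 -3.   2.3] 0.0
```

View pics/c3.png

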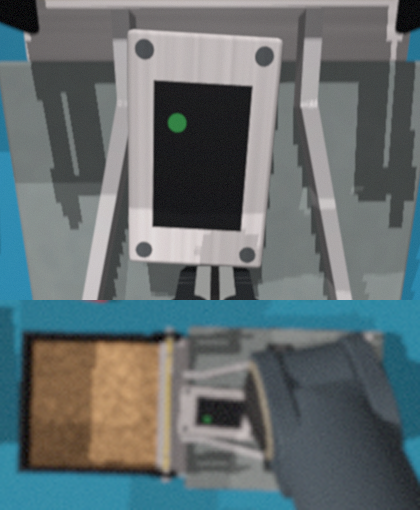

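>>> {"method": "play_rows", "body": {
  "steps": [
    {"grip": -1,"x": 0.07,"y": 0,"z": 0,"rx": 0,"ry": 0,"rz": 0},
    {"grip": -1,"x": 0.07,"y": 0,"z": 0,"rx": 0,"ry": 0,"rz": 0},
    {"grip": -1,"x": 0.07,"y": 0,"z": 0,"rx": 0,"ry": 0,"rz": 0},
    {"grip": -1,"x": 0.07,"y": 0,"z": 0,"rx": 0,"ry": 0,"rz": 0},
    {"grip": -1,"x": 0.07,"y": 0,"z": 0,"rx": 0,"ry": 0,"rz": 0}
  ]
}}

```text
clock: 5.72
tool_pos: [0.5593, -0.0477, 0.0304]
tool_rot: [0.0, 0.709, 0.705, 0.0]
ft_force: [1.6, -1.6, -0.3]
grip_width: -0.0001
finger_force: 1.1
```

>>> {"method": "play_rows", "body": {
  "steps": [
    {"grip": -1,"x": 0.07,"y": 0,"z": 0,"rx": 0,"ry": 0,"rz": 0},
    {"grip": -1,"x": 0.07,"y": 0,"z": 0,"rx": 0,"ry": 0,"rz": 0},
    {"grip": -1,"x": 0.07,"y": 0,"z": 0,"rx": 0,"ry": 0,"rz": 0},
    {"grip": -1,"x": 0.07,"y": 0,"z": 0,"rx": 0,"ry": 0,"rz": 0}
  ]
}}

```text
clock: 6.22
tool_pos: [0.5592, -0.0198, 0.0304]
tool_rot: [0.0, 0.709, 0.705, -0.0]
ft_force: [1.2, -3.5, 0.4]
grip_width: 0.0003
finger_force: 1.4
```

```bash
python3 -c "
from h import *
st();a=snap('wrist','w4.png');b=snap('scene','s4.png')[165:290,160:360]
a=a[0:300,60:480];b=cv2.resize(b,(420,262),interpolation=2)
cv2.imwrite('pics/c4.png',np.vstack([a,b]))"
```

```text
6.225 [ 0.5592 -0.0198  0.0304] yaw 1.5652 z [ 2.e-04 -3.e-04 -1.e+00] [ 1.2 -3.5  0.4] 0.0003
```

View pics/c4.png

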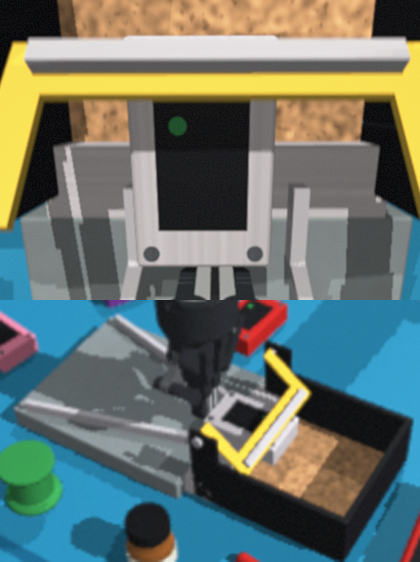

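The module is in the doorway with the flap resting on its top, and it lies straight. I push on over the sill.

>>> {"method": "play_rows", "body": {
  "steps": [
    {"grip": -1,"x": 0.07,"y": 0,"z": 0,"rx": 0,"ry": 0,"rz": 0},
    {"grip": -1,"x": 0.07,"y": 0,"z": 0,"rx": 0,"ry": 0,"rz": 0},
    {"grip": -1,"x": 0.07,"y": 0,"z": 0,"rx": 0,"ry": 0,"rz": 0},
    {"grip": -1,"x": 0.06,"y": 0,"z": 0,"rx": 0,"ry": 0,"rz": 0}
  ]
}}

```text
clock: 6.82
tool_pos: [0.5588, 0.008, 0.0301]
tool_rot: [-0.0, 0.709, 0.705, -0.0]
ft_force: [-0.1, -0.3, -0.3]
grip_width: 0.0001
finger_force: 0.1
```

>>> {"method": "play_rows", "body": {
  "steps": [
    {"grip": -1,"x": 0.06,"y": 0,"z": 0,"rx": 0,"ry": 0,"rz": 0},
    {"grip": -1,"x": 0.06,"y": 0,"z": 0,"rx": 0,"ry": 0,"rz": 0},
    {"grip": -1,"x": 0.06,"y": 0,"z": 0,"rx": 0,"ry": 0,"rz": 0},
    {"grip": -1,"x": 0.06,"y": 0,"z": 0,"rx": 0,"ry": 0,"rz": 0},
    {"grip": -1,"x": 0,"y": 0,"z": 0,"rx": 0,"ry": 0,"rz": 0}
  ]
}}

```text
clock: 7.45
tool_pos: [0.5594, 0.0319, 0.0304]
tool_rot: [-0.0, 0.709, 0.706, 0.0]
ft_force: [1.0, 0.1, 0.0]
grip_width: 0.0
finger_force: 0.1
```

```bash
python3 -c "
from h import *
st();a=snap('wrist','w5.png');b=snap('scene','s5.png')[165:290,160:360]
a=a[0:300,60:480];b=cv2.resize(b,(420,262),interpolation=2)
cv2.imwrite('pics/c5.png',np.vstack([a,b]))"
```

```text
7.45 [0.5594 0.0319 0.0304] yaw 1.5665 z [ 4.e-04  6.e-04 -1.e+00] [1.  0.1 0. ] 0.0
```

View pics/c5.png

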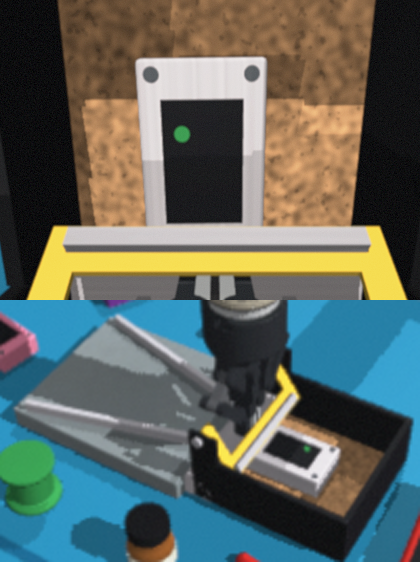

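```bash
python3 -c "
from h import *
for z in(.027,.048):
  p=[onz('wrist',*q,z) for q in((196,58),(327,57))];print(z,p,np.linalg.norm(p[1]-p[0]))
S=lambda u,v:(160+u/2.1,165+v/2.1)
print([onz('scene',*S(*q),.027).round(4) for q in((340,446-300),(318,488-300))])"
```

```text
0.027 [array([0.53030287, 0.11873374, 0.027     ]), array([0.57925187, 0.11881964, 0.027     ])] 0.04894907571564066
0.048 [array([0.53447761, 0.11633195, 0.048     ]), array([0.57642057, 0.11640556, 0.048     ])] 0.04194302379037
[array([0.5268, 0.1186, 0.027 ]), array([0.5841, 0.1239, 0.027 ])]
```

The module's front top edge fits a height of 27 mm (width 49 mm), so it lies flat on the floor about 58 mm past the flap. Now I withdraw.

>>> {"method": "play_rows", "body": {
  "steps": [
    {"grip": -1,"x": -0.12,"y": 0,"z": 0,"rx": 0,"ry": 0,"rz": 0},
    {"grip": -1,"x": -0.2,"y": 0,"z": 0,"rx": 0,"ry": 0,"rz": 0},
    {"grip": -1,"x": -0.2,"y": 0,"z": 0,"rx": 0,"ry": 0,"rz": 0},
    {"grip": -1,"x": -0.3,"y": 0,"z": 0,"rx": 0,"ry": 0,"rz": 0},
    {"grip": -1,"x": -0.3,"y": 0,"z": 0,"rx": 0,"ry": 0,"rz": 0}
  ]
}}

```text
clock: 8.18
tool_pos: [0.5585, -0.0838, 0.0303]
tool_rot: [0.0, 0.71, 0.705, -0.0]
ft_force: [0.6, 1.0, 1.0]
grip_width: -0.0002
finger_force: 0.0
```

>>> {"method": "play_rows", "body": {
  "steps": [
    {"grip": -1,"x": 0,"y": 0,"z": -0.3,"rx": 0,"ry": 0,"rz": 0},
    {"grip": -1,"x": 0,"y": 0,"z": -0.4,"rx": 0,"ry": 0,"rz": 0},
    {"grip": -1,"x": 0,"y": 0,"z": -0.4,"rx": 0,"ry": 0,"rz": 0},
    {"grip": -1,"x": 0,"y": 0,"z": -0.2,"rx": 0,"ry": 0,"rz": 0},
    {"grip": -1,"x": 0,"y": 0,"z": 0,"rx": 0,"ry": 0,"rz": 0}
  ]
}}

```text
clock: 8.8
tool_pos: [0.5596, -0.0828, 0.1619]
tool_rot: [0.002, 0.71, 0.704, 0.001]
ft_force: [0.9, 0.6, -0.9]
grip_width: -0.0001
finger_force: 0.0
```

```bash
python3 -c "
from h import *
st();a=snap('wrist','w6.png');b=snap('scene','s6.png')[165:290,160:360]
a=a[0:300,60:480];b=cv2.resize(b,(420,262),interpolation=2)
cv2.imwrite('pics/c6.png',np.vstack([a,b]))"
```

```text
8.8 [ 0.5596 -0.0828  0.1619] yaw 1.5631 z [ 0.0036 -0.0011 -1.    ] [ 0.9  0.6 -0.9] -0.0001
```

View pics/c6.png

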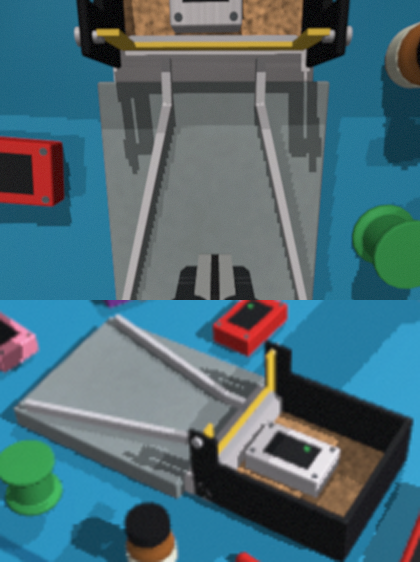

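The flap hangs shut (wrist crop 225,43), the module lies flat in the bin (scene crop 292,455), and the arm is clear.

```bash
python3 -c "
from h import *
st();print(arm.hand_in())"
```

```text
8.9 [ 0.558  -0.0823  0.1595] yaw 1.5639 z [-1.3e-03 -3.0e-04 -1.0e+00] [-0.7  0.8  0.8] 0.0001
the job is handed in; nothing more can be done
None
```

I pushed the module through the flap and over the sill; the last pictures show it flat in the bin, the flap shut and the arm clear, and I handed the job in at 8.9 s (no verdict was returned).

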